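Hang the coating carrier level on the drying stand

TASK

The two parts in the blue carrier have just been lacquered and must dry level: lift the carrier and hang it on the pin of the drying stand by whichever of the three holes in its upright plate makes it hang level. The transformer is heavy and the white case is empty. Leave both parts in their pockets, and leave the carrier hanging still and free.

Things in the scene. Friction and masses are not known exactly. Their poses are not given: they have to be found in the camera images.
- carrier: Loose 200 g carrier, in mm: blue tray 66 (x) x 182 (y) x 28, pockets centred at y = +-55. Origin: centre of underside, z up. Upright aluminium plate at x = 0, 8 thick (x), 124 wide (y), z = 62 to its top edge 165, on a web 36 wide; grip it across its thickness within 25 of the top. Three 28 dia. holes through it along x, centres z = 120, y = -36, 0, +36. Empty, it balances at y = 0.
- transformer: Transformer, loose in either pocket of the carrier: dark steel core, copper winding, yellow strip on top, 54 (x) x 60 (y) x 48 mm high, 450 to 575 g, weight at its middle. Origin: centre of its underside, on the pocket floor 4 mm above the carrier's underside; 2 mm play on each side.
- case: Empty white plastic case, loose in the other pocket, same outline 54 by 60 by 48 mm, about 40 g. Origin: centre of its underside.
- stand: Drying stand, fixed, in mm. Origin: on the bench, below where things hang on the pin. Level steel pin, 8 dia., axis at z = 175, along the stand's x: from the grey post (near face x = 75, 22 square, 180 high) to a free end at x = -43 with a red ball 12 dia. -x points roughly to the robot. Dark foot 12 thick, x = -10 to 120, 150 wide.
Things that resemble listed ones, but are neither listed nor needed, are in the scene too. Leave any purple look-alike of the case alone.

How it is judged (in metres and radians):
At the end, for the whole second after the job is handed in: The carrier hangs on the stand's pin (its underside 30 to 62 mm above the bench), within 0.19 rad (11 degrees) of level, at rest or all but (under 80 mm/s and 0.6 rad/s), with the transformer and the case still down in their pockets (within 10 mm of the pocket floor) (z of carrier in the frame of stand between 0.03 and 0.062 m and x of carrier in the frame of stand between -0.06 and 0.065 m and y of carrier in the frame of stand between -0.07 and 0.07 m and angle between carrier's own z axis and vertical below 0.19 rad and contact force between carrier and stand above 3 N and linear speed of carrier below 0.08 m/s and angular speed of carrier below 0.6 rad/s and z of each of transformer, case in the frame of carrier below 0.014 m and distance between each of transformer, case and carrier below 0.066 m); the robot touches nothing.
It also fails if it takes over 54 s, if anything falls off the work surface, if the arm or the gripper's body presses on something with over 40 N, if the wrist force passes 120 N, or if a joint passes its speed limit or range.

ROBOT

A 6-joint arm with a two-finger parallel gripper is mounted at the origin on the work surface. World frame = base frame: x ahead of the robot, y to its left, z up, the work surface at z = 0. Lengths are in mm, angles in degrees, forces in N, time in s.
With the tool pointing down it reaches from about 375 to 975 mm from the base axis. Payload 3.8 kg.
Tool frame: the origin (TCP) lies at the very end of the fingers, on their centre line; the grasp point (between the pads) lies 19 mm behind it; z points along the fingers, y is the line along which they close (so a half turn about z gives the same grasp; the last joint's range is limited). The gripper opens to 88 mm and grips with 3 to 60 N. Pads are 18 mm wide; open, the fingers measure 123 mm over their backs; the gripper's body (75 mm by 187 mm) begins 45 mm behind the grasp point.
Start: joints at [67.214, 15.12, 91.902, -0, 72.978, -2.114], TCP at [238.288, 631.535, 238.706] pointing down, gripper open.
Joint ranges: [-150.88, 150.88], [-54.13, 125.18], [17.81, 147.31], [-75.09, 255.09], [0, 152.58], [-146.25, 146.25]. Speed limits (degrees/s): [147.25, 147.25, 180, 180, 180, 180].

INTERFACE

Orientations are given as [roll, pitch, yaw] about the fixed x, y, z axes, in that order (R = Rz(yaw) Ry(pitch) Rx(roll)).
In Python, from bench import r gives the robot as it stands.
- The arm moves only by the tool apply_moves, never from a script. Its argument "targets" is a list of rows, each an object with "dp": the shift along the tool's x, y, z in mm, a list of three; "dr": the turn, a rotation vector about the tool's x, y, z in rad, a list of three. In form: [{"dp": [tx, ty, tz], "dr": [rx, ry, rz]}, ...]. A call has 1 to 12 rows; each row shifts and turns the commanded pose from where the row before left it, along the tool's axes as they then stand; what a row does not reach is not made up. A row lasts 1/8 s, in which the tool goes at most 62.5 mm and 10.7 degrees, less where a joint would pass 70% of its speed; a pose out of reach is approached as far as the arm can. A call is refused whole if a number of a shift passes 62.5 or a number of a turn 0.188, either way. A call with a gripper value outside its range is refused whole. "gripper" is the finger opening in mm, from 0 to 88.1, set as the call begins (left out, the last holds). The fingers move at their own pace and stop on an object; the grip force is fixed at half the most. Time passes only in rows, so rows that do not move let the fingers close. It gives the time, the measured TCP pose, the force, the opening and the grip force at its end, in the units of the state.
- r.get_state(): the state, without advancing time (a new reading comes with each control period).
- r.capture(name): name is "scene" or "top"; returns the picture (400x640x3 uint8, red, green, blue); there is no depth.
- r.camera_info(name): a dict with "fov_y" (degrees; the focal length in pixels is half the picture's height over the tangent of half this angle, whatever the lens; pixels are square), "cx", "cy" (the principal point, pixels), "k1" (the pictures are not rectified: a ray, as slopes to the right and down, at radius r is drawn at 1 + k1 r^2 times it, then the intrinsics apply), "eye" and "orientation" of the camera in the world. Camera axes: x right, y up, looking along -z (the intrinsics and any distortion apply to the point x, -y, -z); pixel columns grow to the right and rows downward; lengths in mm; the calibration is good to about 2 mm. A picture is of the moment at which its call begins. camera_info takes no time and is no camera call.
- r.hand_in(): hands the job in; it is judged then, once.
The state is a dict: "t": time; "joints": joint angles; "qd": joint speeds; "joint_efforts": joint torques, N m; "position": TCP position; "orientation": TCP orientation; "contact_force": force on the tool from outside, world axes, zero at the start; "torque": the same for the moment, N m; "width": opening from 0.0 (shut) to 1.0 (fully open); "grip_force": force on a finger pad.
Only numpy, scipy, OpenCV 4.12 (cv2) and the standard library are available. Lean on these libraries where they do the work, as an engineer would, in place of code of your own. Each camera call takes 0.05 s, during which the arm holds its last target. There are 200 camera calls.

## Working session

There is one attempt and no reset: what is moved stays moved. The work goes in short steps, Python scripts to look and compute and a tool call to move; the robot and the scene stay as the last step left them, time stands still between calls to the robot, and variables do not carry over. Pictures are saved under pics/ and viewed, at most 10 in all, crops included, and the job is handed in when it is done.

Besides the shell and the picture viewer there is one more tool, called after "Call:" by a JSON object that holds its "op" and its "data". apply_moves: Moves the arm, as the interface text tells. Its arguments: {"type":"object","properties":{"targets":{"type":"array"},"gripper":{"type":"number"}},"required":["targets"]}

```bash
mkdir -p pics
python3 - <<'E'
from bench import r
import cv2
for n in("scene","top"):
    cv2.imwrite(f"pics/{n}0.png",r.capture(n)[:,:,::-1]); print(n,r.camera_info(n))
print(r.get_state())
E
```

```text
scene {'fov_y': 51.18429723719268, 'cx': 323.0371124296341, 'cy': 199.38617410353115, 'k1': -0.11355521184466105, 'eye': array([968.04152073, 433.27653589, 877.62279862]), 'orientation': array([ 35.61991655,   0.24073968, 128.33193825])}
top {'fov_y': 49.3393383659906, 'cx': 307.59689528060585, 'cy': 201.09989604612676, 'k1': -0.113427957128178, 'eye': array([ 292.44068729,   78.64355078, 1101.91800306]), 'orientation': array([ 11.62442572,   0.18735491, -91.03348048])}
{'t': 0.1, 'joints': array([ 6.72120242e+01,  1.51662405e+01,  9.19741375e+01,  1.37079446e-03,
        7.29780989e+01, -2.11547375e+00]), 'qd': array([ 0.03013244, -0.03655471, -0.13966739, -0.00064222,  0.06795507,
       -0.11723705]), 'joint_efforts': array([ 1.87129859e-05, -5.03623760e+01, -3.58071721e+01,  7.31161376e-02,
        2.33405724e-02, -2.48285829e-05]), 'position': array([238.04736978, 630.9328283 , 237.48939433]), 'orientation': array([-1.79881652e+02, -5.68242709e-03,  1.59327089e+02]), 'contact_force': array([0.47844274, 0.86590661, 0.81943297]), 'torque': array([-0.03490018,  0.01702657, -0.01789496]), 'grip_force': 0.0, 'width': 1.003755796547854}
```

View pics/scene0.png

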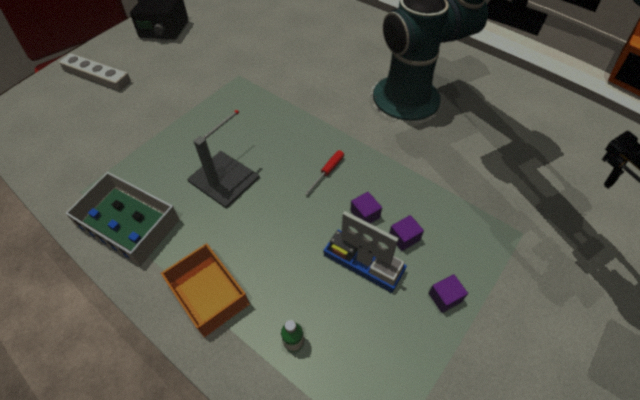

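View pics/top0.png

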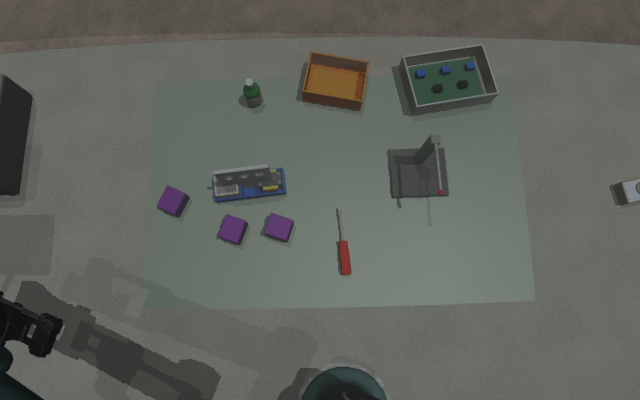

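```bash
cat > h.py <<'E'
import numpy as np, cv2
from scipy.spatial.transform import Rotation as R
from bench import r
def cam(n):
    c=r.camera_info(n); f=200/np.tan(np.radians(c['fov_y']/2))
    K=np.array([[f,0,c['cx']],[0,f,c['cy']],[0,0,1.]]); M=R.from_euler('xyz',c['orientation'],degrees=True).as_matrix()
    return K,np.array([c['k1'],0,0,0.]),M,np.array(c['eye'])
def ray(n,uv):
    K,D,M,e=cam(n); s=cv2.undistortPoints(np.array(uv,float).reshape(-1,1,2),K,D).reshape(-1,2)
    return e,(np.c_[s[:,0],-s[:,1],-np.ones(len(s))]@M.T)
def plane(n,uv,z):
    e,d=ray(n,uv); return e+d*((z-e[2])/d[:,2])[:,None]
def proj(n,P):
    K,D,M,e=cam(n); p=(np.atleast_2d(P)-e)@M; return cv2.projectPoints(p*[1,-1,-1],np.zeros(3),np.zeros(3),K,D)[0].reshape(-1,2)
def tri(a,b):
    e1,d1=ray('scene',a); e2,d2=ray('top',b)
    A=np.c_[d1[0],-d2[0]]; t=np.linalg.lstsq(A,e2-e1,rcond=None)[0]; p,q=e1+t[0]*d1[0],e2+t[1]*d2[0]
    return (p+q)/2,np.linalg.norm(p-q)
def crop(n,x,y,w,h,s):
    return cv2.resize(r.capture(n)[y:y+h,x:x+w,::-1],None,fx=s,fy=s,interpolation=cv2.INTER_CUBIC)
E
python3 - <<'E'
from h import *
a=crop('scene',310,195,115,100,4);b=crop('top',200,150,100,70,4);c=crop('scene',180,95,80,115,4)[:,:320];d=crop('top',375,125,85,85,4)
im=np.zeros((800,800,3),np.uint8)
im[:400,:460]=a; im[400:680,:400]=b; im[:460,470:790]=c; im[460:800,410:750]=d
im=cv2.convertScaleAbs(im,alpha=1.5)[:800]
cv2.imwrite('pics/c1.png',cv2.resize(im,(600,600),interpolation=cv2.INTER_AREA))
for n in('scene','top'):
    I=cv2.cvtColor(r.capture(n),cv2.COLOR_RGB2HSV); 
    for nm,lo,hi in(('red',(0,150,60),(6,255,255)),('yel',(22,130,90),(33,255,255)),('blue',(105,130,40),(122,255,255))):
        k,l,s,ce=cv2.connectedComponentsWithStats(cv2.inRange(I,lo,hi))
        print(n,nm,[(s[i,4],ce[i].round(1).tolist()) for i in range(1,k) if s[i,4]>3])
E
```

```text
scene red [(np.int32(27), [38.9, 67.9]), (np.int32(6), [236.2, 111.2]), (np.int32(204), [332.8, 161.3])]
scene yel [(np.int32(63), [339.2, 249.0])]
scene blue [(np.int32(65), [93.0, 212.4]), (np.int32(63), [112.5, 224.1]), (np.int32(69), [133.4, 236.3]), (np.int32(546), [361.1, 268.3]), (np.int32(6), [373.5, 258.0])]
top red [(np.int32(10), [440.5, 191.8]), (np.int32(242), [344.6, 257.5])]
top yel []
top blue [(np.int32(42), [470.5, 65.0]), (np.int32(44), [445.8, 68.8]), (np.int32(48), [420.6, 72.7]), (np.int32(26), [282.3, 187.0]), (np.int32(125), [249.3, 192.6]), (np.int32(24), [222.4, 198.8])]
```

View pics/c1.png

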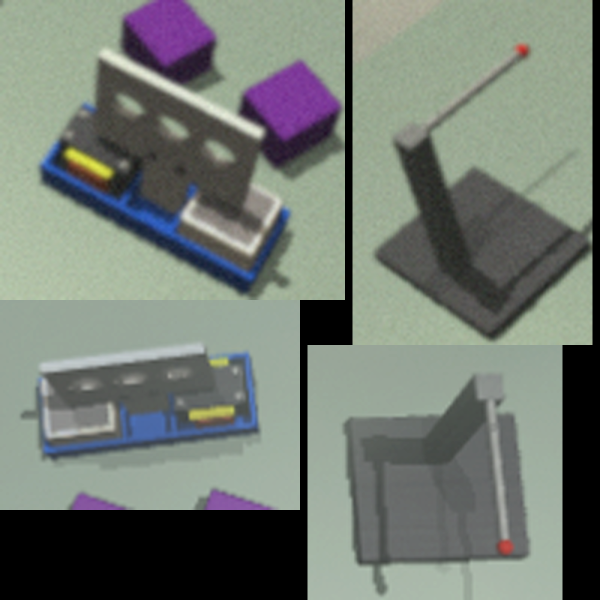

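Run:
```python
from h import *
np.set_printoptions(precision=1,suppress=True)
P={'ball':((236.2,111.2),(440.5,191.8),175),'post':((199.5,139.3),(435.5,138.7),180),
'topT':((344.3,212.7),(268.3,166),165),'topC':((397.3,239.3),(213.3,171.7),165),'hT':((353,230.3),(259.3,174.7),120),'h0':((367.7,237.7),(243.3,176.3),120),'hC':((383,245.3),(228.3,178.3),120)}
for k,(a,b,z) in P.items(): print(k,*tri(a,b),plane('scene',[a],z)[0],plane('top',[b],z)[0])
```

```text
ball [ 498.3 -214.7  176.6] 0.2543563825114557 [ 497.3 -216.3  175. ] [ 498.6 -215.1  175. ]
post [ 620.3 -212.6  179.5] 0.38626372554244637 [ 620.5 -211.9  180. ] [ 620.3 -212.6  180. ]
topT [567.4 166.5 161.1] 3.3030339044375 [568.8 169.4 165. ] [567.  164.7 165. ]
topC [555.8 289.  166. ] 1.585403089786101 [554.9 289.4 165. ] [556.5 288.5 165. ]
hT [562.5 190.9 109.4] 0.38315253142968003 [568.2 194.1 120. ] [559.5 189.9 120. ]
h0 [559.1 227.8 111.9] 1.9554914576331384 [563.9 229.1 120. ] [556.4 227.4 120. ]
hC [554.7 263.5 112.2] 1.3675327631598655 [559.3 264.6 120. ] [552.4 262.6 120. ]
```

The carrier is the blue tray with the aluminium plate, at scene (361,262) and top (249,185). The transformer, with its yellow strip, is at the world -y end: scene (339,249), top (268,190).

Possible confusions:
- Purple blocks at scene (366,207), (406,232) and (449,293)
- Orange tray at scene (204,287)
- Grey-white tray at scene (122,215)

The close crop confirms the choice. The weight sits about 34 mm towards the transformer, so I'll use the hole on that side. The stand's ball is at scene (236,111).

Call:
{"op": "apply_moves", "data": {"targets": [{"dp": [0,0,0],"dr": [0,0,0.159]},{"dp": [0,0,0],"dr": [0,0,0.159]},{"dp": [0,0,0],"dr": [0,0,0.159]},{"dp": [0,0,0],"dr": [0,0,0.159]},{"dp": [0,0,0],"dr": [0,0,0.159]},{"dp": [0,0,0],"dr": [0,0,0.159]},{"dp": [0,0,0],"dr": [0,0,0.159]}], "gripper": 60}}

```text
t: 1.27
position: [238.3, 631.5, 238.7]
orientation: [-180.0, 0.0, 95.3]
contact_force: [0.2, 0.4, 0.4]
width: 0.686
grip_force: 0.0
```

Call:
{"op": "apply_moves", "data": {"targets": [{"dp": [-39,23.5,0],"dr": [0,0,0]},{"dp": [-39,23.5,0],"dr": [0,0,0]},{"dp": [-39,23.5,0],"dr": [0,0,0]},{"dp": [-39,23.5,0],"dr": [0,0,0]},{"dp": [-39,23.5,0],"dr": [0,0,0]},{"dp": [-39,23.5,0],"dr": [0,0,0]},{"dp": [-39,23.5,0],"dr": [0,0,0]},{"dp": [-39,23.5,0],"dr": [0,0,0]},{"dp": [-39,23.5,0],"dr": [0,0,0]},{"dp": [-39,23.5,0],"dr": [0,0,0]},{"dp": [-39,23.5,0],"dr": [0,0,0]},{"dp": [-39,23.5,0],"dr": [0,0,0]}]}}

```text
t: 2.78
position: [565.1, 191.8, 238.9]
orientation: [180.0, -0.0, 95.6]
contact_force: [-0.0, -0.3, -0.3]
width: 0.68
grip_force: 0.0
```

Call:
{"op": "apply_moves", "data": {"targets": [{"dp": [0,0,0],"dr": [0,0,0]},{"dp": [0,0,0],"dr": [0,0,0]}]}}

```text
t: 3.02
position: [564.0, 193.2, 238.6]
orientation: [-180.0, -0.0, 95.5]
contact_force: [0.3, 0.1, 0.5]
width: 0.678
grip_force: 0.0
```

Call:
{"op": "apply_moves", "data": {"targets": [{"dp": [0,0,12],"dr": [0,0,0]},{"dp": [0,0,16],"dr": [0,0,0]},{"dp": [0,0,16],"dr": [0,0,0]},{"dp": [0,0,16],"dr": [0,0,0]},{"dp": [0,0,16],"dr": [0,0,0]},{"dp": [0,0,14],"dr": [0,0,0]},{"dp": [0,0,9],"dr": [0,0,0]},{"dp": [0,0,0],"dr": [0,0,0]}]}}

```text
t: 4.03
position: [563.8, 192.8, 138.7]
orientation: [-179.9, 0.0, 95.6]
contact_force: [-0.8, 0.1, -0.6]
width: 0.68
grip_force: 0.0
```

Run:
```python
from h import *
a=crop('scene',310,170,130,130,4);b=crop('top',200,130,100,90,3)
im=np.zeros((600,800,3),np.uint8)
im[:520,:520]=a; b=b[:,:280]; im[:270,520:800]=b
cv2.imwrite('pics/c2.png',cv2.convertScaleAbs(im,alpha=1.5))
```

```text
(no output)
```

View pics/c2.png

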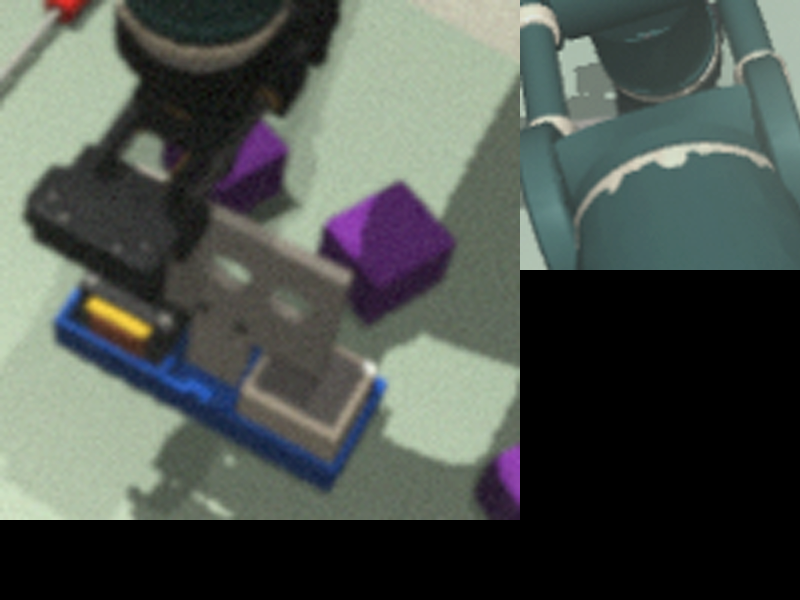

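The crop shows the plate between the fingers at about crop (150,190), with the gripper over the transformer-side hole. I'll close and lift slowly.

Call:
{"op": "apply_moves", "data": {"targets": [{"dp": [0,0,0],"dr": [0,0,0]},{"dp": [0,0,0],"dr": [0,0,0]},{"dp": [0,0,0],"dr": [0,0,0]},{"dp": [0,0,0],"dr": [0,0,0]},{"dp": [0,0,0],"dr": [0,0,0]},{"dp": [0,0,0],"dr": [0,0,0]},{"dp": [0,0,0],"dr": [0,0,0]},{"dp": [0,0,0],"dr": [0,0,0]}], "gripper": 0}}

```text
t: 5.12
position: [564.5, 193.1, 139.7]
orientation: [180.0, -0.0, 95.6]
contact_force: [1.2, 0.0, -0.6]
width: 0.088
grip_force: 30.0
```

Call:
{"op": "apply_moves", "data": {"targets": [{"dp": [0,0,-3],"dr": [0,0,0]},{"dp": [0,0,-5],"dr": [0,0,0]},{"dp": [0,0,-8],"dr": [0,0,0]},{"dp": [0,0,-8],"dr": [0,0,0]},{"dp": [0,0,-8],"dr": [0,0,0]},{"dp": [0,0,-8],"dr": [0,0,0]},{"dp": [0,0,-8],"dr": [0,0,0]},{"dp": [0,0,-5],"dr": [0,0,0]},{"dp": [0,0,-2],"dr": [0,0,0]},{"dp": [0,0,0],"dr": [0,0,0]}]}}

```text
t: 6.38
position: [564.3, 193.0, 194.7]
orientation: [180.0, 0.0, 95.6]
contact_force: [0.1, 0.2, -6.7]
width: 0.086
grip_force: 30.0
```

Run:
```python
from h import *
cv2.imwrite('pics/c3.png',cv2.convertScaleAbs(crop('scene',290,130,170,170,3),alpha=1.5)); print({k:r.get_state()[k] for k in('position','contact_force','torque','width','grip_force')})
```

```text
{'position': array([564.09973663, 192.97613472, 194.4207348 ]), 'contact_force': array([-0.1632298, -0.5314052, -6.826133 ]), 'torque': array([-0.06076843,  0.06395473, -0.01178847]), 'width': 0.0906265734062339, 'grip_force': 29.989190949127078}
```

View pics/c3.png

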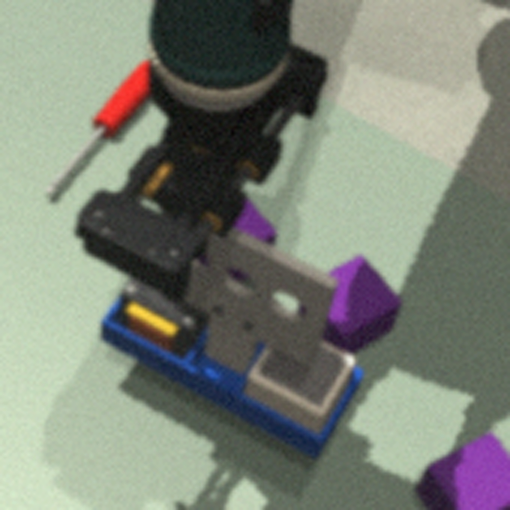

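Call:
{"op": "apply_moves", "data": {"targets": [{"dp": [0,0,-3],"dr": [0,0,0]},{"dp": [0,0,-7],"dr": [0,0,0]},{"dp": [0,0,-10],"dr": [0,0,0]},{"dp": [0,0,-10],"dr": [0,0,0]},{"dp": [0,0,-8],"dr": [0,0,0]},{"dp": [0,0,-4],"dr": [0,0,0]}]}}

```text
t: 7.18
position: [564.8, 193.2, 237.9]
orientation: [179.9, -0.0, 95.6]
contact_force: [0.8, 0.1, -7.8]
width: 0.087
grip_force: 30.0
```

Call:
{"op": "apply_moves", "data": {"targets": [{"dp": [-6,-2.3,0],"dr": [0,0,0]},{"dp": [-6,-2.3,0],"dr": [0,0,0]},{"dp": [-12,-4.5,0],"dr": [0,0,0]},{"dp": [-12,-4.5,0],"dr": [0,0,0]},{"dp": [-18,-6.8,0],"dr": [0,0,0]},{"dp": [-18,-6.8,0],"dr": [0,0,0]},{"dp": [-21.5,-8,0],"dr": [0,0,0]},{"dp": [-21.5,-8,0],"dr": [0,0,0]},{"dp": [-23.5,-8.8,0],"dr": [0,0,0]},{"dp": [-23.5,-8.8,0],"dr": [0,0,0]},{"dp": [-23.5,-8.8,0],"dr": [0,0,0]},{"dp": [-23.5,-8.8,0],"dr": [0,0,0]}]}}

```text
t: 8.68
position: [505.7, -24.3, 236.9]
orientation: [180.0, 0.0, 95.5]
contact_force: [-0.2, -0.6, -7.3]
width: 0.089
grip_force: 30.0
```

Call:
{"op": "apply_moves", "data": {"targets": [{"dp": [-23.5,-8.8,0],"dr": [0,0,0]},{"dp": [-23.5,-8.8,0],"dr": [0,0,0]},{"dp": [-21.5,-8,0],"dr": [0,0,0]},{"dp": [-21.5,-8,0],"dr": [0,0,0]},{"dp": [-18,-6.8,0],"dr": [0,0,0]},{"dp": [-18,-6.8,0],"dr": [0,0,0]},{"dp": [-14,-5.2,0],"dr": [0,0,0]},{"dp": [-14,-5.2,0],"dr": [0,0,0]},{"dp": [-10,-3.8,0],"dr": [0,0,0]},{"dp": [-10,-3.8,0],"dr": [0,0,0]},{"dp": [-6,-2.3,0],"dr": [0,0,0]},{"dp": [-6,-2.3,0],"dr": [0,0,0]}]}}

```text
t: 10.18
position: [455.0, -214.6, 236.6]
orientation: [-180.0, -0.0, 95.6]
contact_force: [-0.5, 0.4, -7.5]
width: 0.092
grip_force: 30.0
```

Call:
{"op": "apply_moves", "data": {"targets": [{"dp": [0,0,4],"dr": [0,0,0.019]},{"dp": [0,0,8],"dr": [0,0,0.019]},{"dp": [0,0,10],"dr": [0,0,0.019]},{"dp": [0,0,10],"dr": [0,0,0.019]},{"dp": [0,0,6],"dr": [0,0,0]},{"dp": [0,0,4],"dr": [0,0,0]},{"dp": [0,0,0],"dr": [0,0,0]},{"dp": [0,0,0],"dr": [0,0,0]}]}}

```text
t: 11.18
position: [455.3, -214.6, 195.1]
orientation: [180.0, 0.0, 91.2]
contact_force: [0.1, -0.3, -7.2]
width: 0.089
grip_force: 30.0
```

Run:
```python
from h import *
a=cv2.convertScaleAbs(crop('scene',170,60,150,150,4),alpha=1.6);b=cv2.convertScaleAbs(crop('top',360,110,100,150,4)[:,:400],alpha=1.6)
im=np.hstack([a,b]); print(im.shape)
cv2.imwrite('pics/c4.png',cv2.resize(im,None,fx=.75,fy=.75,interpolation=cv2.INTER_AREA)); s=r.get_state();print({k:s[k] for k in('position','orientation','contact_force','torque','width','grip_force')})
```

```text
(600, 1000, 3)
{'position': array([ 455.35708002, -214.6471974 ,  195.20817079]), 'orientation': array([1.79952466e+02, 2.62960384e-02, 9.12001676e+01]), 'contact_force': array([-8.67662407e-02, -2.37931576e-03, -7.70378352e+00]), 'torque': array([-0.10917568,  0.03050288, -0.00653557]), 'width': 0.08847979433221488, 'grip_force': 29.988693385384977}
```

View pics/c4.png

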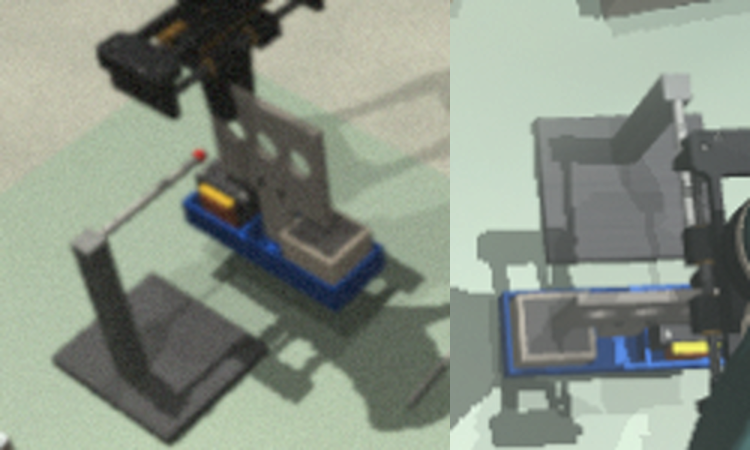

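Run:
```python
from h import *
np.set_printoptions(precision=1,suppress=True)
for k,uv in dict(T=(248.3,102.3),O=(258.7,108.7),C=(269.7,114.7)).items():
    e,d=ray('scene',[uv]); d=d[0]
    print(k,[e+d*((x-e[0])/d[0]) for x in(455,459)])
for x in (492,495,498):
    e,d=ray('scene',[(236.4,111.4)]); d=d[0]; print('ball',e+d*((x-e[0])/d[0]))
print(proj('scene',[[457,-214.6,176],[457,-178.6,176]]))
```

```text
T [array([ 455. , -216.1,  174.4]), array([ 459. , -211. ,  179.9])]
O [array([ 455. , -180. ,  172.7]), array([ 459. , -175.2,  178.2])]
C [array([ 455. , -142.5,  173.8]), array([ 459. , -138. ,  179.3])]
ball [ 492.  -223.   166.8]
ball [ 495.  -218.8  171.3]
ball [ 498.  -214.7  175.8]
[[248.1 102.5]
 [258.4 108.4]]
```

Call:
{"op": "apply_moves", "data": {"targets": [{"dp": [0,3,0],"dr": [0,0,0]},{"dp": [0,6,0],"dr": [0,0,0]},{"dp": [0,7,0],"dr": [0,0,0]},{"dp": [0,7,0],"dr": [0,0,0]},{"dp": [0,7,0],"dr": [0,0,0]},{"dp": [0,7,0],"dr": [0,0,0]},{"dp": [0,7,0],"dr": [0,0,0]},{"dp": [0,7,0],"dr": [0,0,0]},{"dp": [0,4,0],"dr": [0,0,0]}]}}

```text
t: 12.4
position: [510.6, -213.3, 194.7]
orientation: [180.0, 0.0, 91.2]
contact_force: [-0.8, -0.8, -7.2]
width: 0.09
grip_force: 30.0
```

Call:
{"op": "apply_moves", "data": {"targets": [{"dp": [0,4,0],"dr": [0,0,0]},{"dp": [0,6,0],"dr": [0,0,0]},{"dp": [0,6,0],"dr": [0,0,0]},{"dp": [0,5,0],"dr": [0,0,0]},{"dp": [0,3,0],"dr": [0,0,0]},{"dp": [0,0,0],"dr": [0,0,0]}]}}

```text
t: 13.15
position: [534.2, -212.8, 194.7]
orientation: [-180.0, 0.0, 91.2]
contact_force: [-0.2, -0.3, -6.7]
width: 0.088
grip_force: 30.0
```

Run:
```python
from h import *
cv2.imwrite('pics/c5.png',cv2.convertScaleAbs(crop('scene',160,60,150,150,4),alpha=1.6)); s=r.get_state();print({k:s[k] for k in('position','contact_force','torque')})
```

```text
{'position': array([ 533.95973126, -212.72322399,  194.60910706]), 'contact_force': array([ 0.32549341,  0.30081244, -6.71419243]), 'torque': array([-0.09410112,  0.10017338, -0.01264967])}
```

View pics/c5.png

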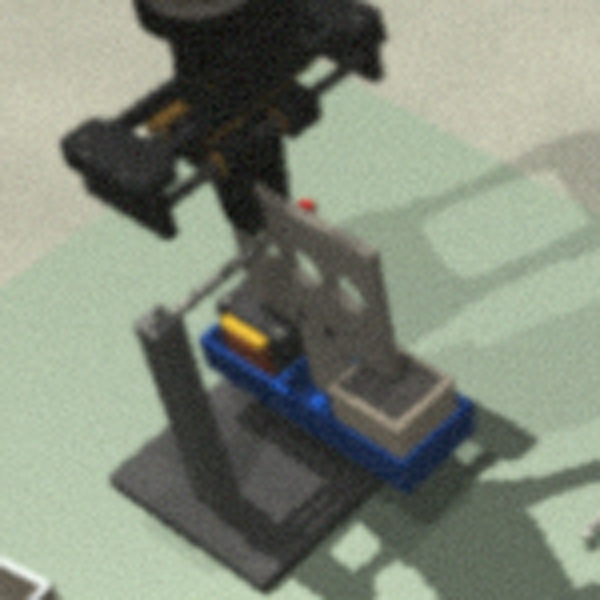

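The pin passes through the transformer-side hole, and the red ball is behind the plate at crop (306,206). Next I'll lower slowly onto the pin.

Call:
{"op": "apply_moves", "data": {"targets": [{"dp": [0,0,2],"dr": [0,0,0]},{"dp": [0,0,2],"dr": [0,0,0]},{"dp": [0,0,2],"dr": [0,0,0]},{"dp": [0,0,1],"dr": [0,0,0]},{"dp": [0,0,1],"dr": [0,0,0]},{"dp": [0,0,0],"dr": [0,0,0]},{"dp": [0,0,0],"dr": [0,0,0]}]}}

```text
t: 14.08
position: [534.1, -212.8, 186.8]
orientation: [180.0, 0.0, 91.2]
contact_force: [1.5, -0.4, -6.9]
width: 0.087
grip_force: 30.0
```

Call:
{"op": "apply_moves", "data": {"targets": [{"dp": [0,0,1],"dr": [0,0,0]},{"dp": [0,0,0.5],"dr": [0,0,0]},{"dp": [0,0,0],"dr": [0,0,0]},{"dp": [0,0,0],"dr": [0,0,0]}]}}

```text
t: 14.58
position: [534.0, -212.8, 185.2]
orientation: [-180.0, -0.0, 91.2]
contact_force: [-0.3, 0.1, -7.0]
width: 0.086
grip_force: 30.0
```

Call:
{"op": "apply_moves", "data": {"targets": [{"dp": [0,0,0.7],"dr": [0,0,0]},{"dp": [0,0,0.5],"dr": [0,0,0]},{"dp": [0,0,0],"dr": [0,0,0]},{"dp": [0,0,0],"dr": [0,0,0]}]}}

```text
t: 15.08
position: [534.1, -212.9, 184.4]
orientation: [180.0, 0.0, 91.2]
contact_force: [-1.1, 1.3, -2.8]
width: 0.086
grip_force: 30.0
```

Call:
{"op": "apply_moves", "data": {"targets": [{"dp": [0,0,0.6],"dr": [0,0,0]},{"dp": [0,0,0],"dr": [0,0,0]},{"dp": [0,0,0],"dr": [0,0,0]}]}}

```text
t: 15.45
position: [534.2, -212.9, 184.2]
orientation: [180.0, 0.0, 91.2]
contact_force: [-3.2, 1.1, 3.1]
width: 0.09
grip_force: 30.0
```

Call:
{"op": "apply_moves", "data": {"targets": [{"dp": [0,0,0],"dr": [0,0,0]},{"dp": [0,0,0],"dr": [0,0,0]},{"dp": [0,0,0],"dr": [0,0,0]},{"dp": [0,0,0],"dr": [0,0,0]},{"dp": [0,0,0],"dr": [0,0,0]},{"dp": [0,0,0],"dr": [0,0,0]},{"dp": [0,0,0],"dr": [0,0,0]},{"dp": [0,0,0],"dr": [0,0,0]}], "gripper": 44}}

```text
t: 16.45
position: [534.0, -212.8, 183.4]
orientation: [-180.0, 0.0, 91.2]
contact_force: [-0.8, 0.4, 0.2]
width: 0.497
grip_force: 0.0
```

Run:
```python
from h import *
cv2.imwrite('pics/c6.png',cv2.convertScaleAbs(crop('scene',160,60,150,150,4),alpha=1.6)); s=r.get_state();print({k:s[k] for k in('position','contact_force','torque','width')})
```

```text
{'position': array([ 534.04107239, -212.79977509,  183.41849122]), 'contact_force': array([-0.55599302,  0.11152772,  0.42244545]), 'torque': array([-0.04372914,  0.09313535, -0.00803957]), 'width': 0.49999808404751467}
```

View pics/c6.png

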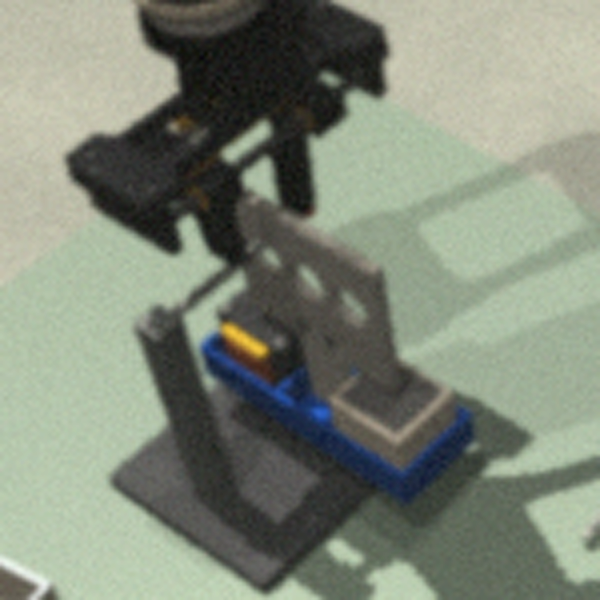

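The carrier hangs free on the pin and looks nearly level, with the fingers clear on both sides. I'll retreat straight up.

Call:
{"op": "apply_moves", "data": {"targets": [{"dp": [0,0,-5],"dr": [0,0,0]},{"dp": [0,0,-10],"dr": [0,0,0]},{"dp": [0,0,-20],"dr": [0,0,0]},{"dp": [0,0,-25],"dr": [0,0,0]},{"dp": [0,0,-25],"dr": [0,0,0]},{"dp": [0,0,-25],"dr": [0,0,0]},{"dp": [0,0,-10],"dr": [0,0,0]},{"dp": [0,0,0],"dr": [0,0,0]},{"dp": [0,0,0],"dr": [0,0,0]},{"dp": [0,0,0],"dr": [0,0,0]},{"dp": [0,0,0],"dr": [0,0,0]},{"dp": [0,0,0],"dr": [0,0,0]}]}}

```text
t: 18.0
position: [533.9, -212.7, 302.9]
orientation: [-180.0, -0.0, 91.2]
contact_force: [-0.1, 0.2, -0.6]
width: 0.503
grip_force: 0.0
```

Call:
{"op": "apply_moves", "data": {"targets": [{"dp": [0,0,0],"dr": [0,0,0]},{"dp": [0,0,0],"dr": [0,0,0]},{"dp": [0,0,0],"dr": [0,0,0]},{"dp": [0,0,0],"dr": [0,0,0]},{"dp": [0,0,0],"dr": [0,0,0]},{"dp": [0,0,0],"dr": [0,0,0]},{"dp": [0,0,0],"dr": [0,0,0]},{"dp": [0,0,0],"dr": [0,0,0]}]}}

```text
t: 19.0
position: [534.0, -212.8, 303.4]
orientation: [180.0, -0.0, 91.2]
contact_force: [-0.8, 0.4, -0.2]
width: 0.498
grip_force: 0.0
```

Run:
```python
from h import *
a=crop('scene',160,60,150,150,4)
for i in range(12): b=crop('scene',160,60,150,150,4)
print(cv2.absdiff(a,b).mean(), cv2.absdiff(cv2.GaussianBlur(a,(0,0),6),cv2.GaussianBlur(b,(0,0),6)).max())
cv2.imwrite('pics/c7.png',cv2.convertScaleAbs(b,alpha=1.6))
```

```text
1.9579731481481482 3
```

View pics/c7.png

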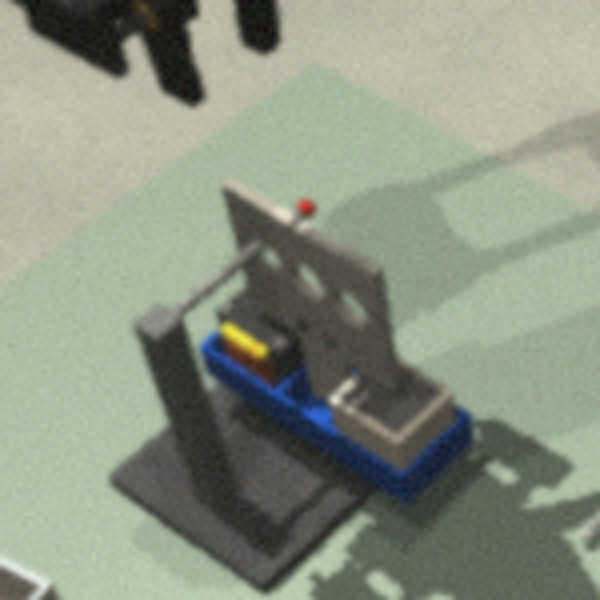

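The carrier hangs still, with both parts seated and the arm clear. I'll check the tilt from the plate's top edge, crop (228,187) to (380,270), then hand in.

Run:
```python
from h import *
e,d=ray('scene',[(160+228/4,60+187/4),(160+380/4,60+270/4)])
P=e+d*((534-e[0])/d[:,0])[:,None]; v=P[1]-P[0]; t=np.arctan2(v[2],np.hypot(v[0],v[1])); print(P,t)
if abs(t)<.13: print(r.hand_in())
```

```text
[[ 534.         -237.99713296  204.18204065]
 [ 534.         -109.12309248  211.94130634]] 0.060135541445532834
the job is handed in; nothing more can be done
None
```

The carrier is hanging on the stand's pin by the transformer-side hole, at rest and about 0.06 rad off level by my measurement, with both parts in their pockets and the arm clear; the job is handed in.

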